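Complete the sanding-sleeve carrier and lift it out of its dock

TASK

Make the sanding-sleeve carrier complete and take it out of its dock: slide the loose wide sleeve (the twin of the one already stored) fully down over the carrier's empty post and let go of it, then squeeze the two orange side catches in together and lift the carrier straight up, about 10 cm clear. Finish holding it there by the squeezed catches, level and still, with both sleeves fully down on their posts. Leave everything else on the bench where it stands.

Things in the scene. Friction and masses are not known exactly. Their poses are not given: they have to be found in the camera images.
- loose_sleeve: The sleeve to be stored: an upright red-brown abrasive tube, 41 mm outside, 36 mm bore, 90 mm long, 50 to 80 g, standing on end on the bench somewhere to the right of the dock. Origin: centre of its lower end; z points along the tube (up).
- stored_sleeve: An identical sleeve already on the carrier's other post, resting on the deck. Origin: centre of its lower end; z up the tube.
- narrow_sleeve: A bystander: a slimmer, browner abrasive tube 26 mm outside, 90 mm long, standing on the bench. Its bore (21 mm) does not fit the post. It shares three swapped places with the loose sleeve and the rubber drum, at least 105 mm apart between centres. Origin: centre of its lower end.
- rubber_drum: A bystander: solid black rubber sanding drum standing on end, 49 mm across, 90 mm high with a 12 mm stub shaft up to 112 mm. Origin: centre of its underside.
- carrier: Sleeve carrier in its dock, 0.3 to 0.6 kg empty. Slate-grey deck 72 (x) x 251 (y) x 12 mm; central tower 36 (x) x 44 (y) mm, top 136 mm above the origin; a white post at each end, an orange catch on the tower's -x and +x faces. Origin: centre of the deck's underside; y runs along the posts, x across through both catches, z up. Docked, x points away from the robot within 0.45 rad.
- free_post (a point): Foot of the empty post, on its axis at deck level, at (0, -85, 12) mm in the carrier's frame. The post is 31 mm in diameter, 56 mm tall, its top 9 mm tapering to 18 mm. A fully home sleeve has its origin here, its lower end on the deck and its top 34 mm above the post's top.
- full_post (a point): Foot of the post that carries the stored sleeve, at (0, 85, 12) mm in the carrier's frame.
- carrier_pinch (a point): Middle of the pinch grip, halfway between the catches, 112 mm above the carrier's origin. The catches' outer faces lie along the carrier's x axis, 64 mm across at rest, 48 mm squeezed fully in. These ribbed faces are 30 mm wide (y), flat from 20 mm below to 20 mm above this point; the tower's top is 24 mm above it.
- catch_near (a joint): Travel of the orange catch on the carrier's -x face (towards the robot): 0 m out and locked, 0.008 m fully in; spring 3.6 N at rest, 8.4 N fully in. Its tooth sits 3.5 mm under the dock's steel lip with 1 mm of play up and down: the carrier comes out only with both catches in by about 5 mm or more. A pinch of 25 to 40 N closes both and carries the carrier.
- catch_far (a joint): Travel of the opposite catch, on the carrier's +x face: same values and spring.
- dock: Aluminium dock plate screwed to the bench, 124 (x) x 276 (y) x 6 mm, with a 16 mm high rim round the carrier's deck (1.4 mm play) and two steel strikes 36.5 mm high, 40 mm wide (y), reaching 46 mm either side of the middle along x. It never moves in a run. Origin: centre of its underside, on the bench; axes parallel to the docked carrier's.
- dock_seat (a point): Where the carrier's origin sits when docked: on the dock's plate, 6 mm above the bench.
- glue_bottle: A bystander: pale glue bottle, 60 mm across, 170 mm tall, at the left rear. Origin: centre of its base.
- cleaning_stick: A bystander: tan crepe-rubber stick 36 x 200 x 36 mm lying at the right rear. Origin: centre of its underside.
- spanner: A bystander: steel spanner 160 mm long lying at the right front. Origin: its underside.
- wood_blank: A bystander: pale wooden blank with round ends, 175 x 55 x 16 mm, lying behind the dock. Origin: centre of its underside.
- washer_tin: A bystander: low open steel tin of washers, 86 mm across, 35 mm high, left of the dock. Origin: centre of its base.
There are look-alikes about, which are no part of the job. Leave any blue or turquoise look-alike of the loose_sleeve alone.

How it is judged:
By the outcome, as a careful person would: the job done as asked, in the order asked, and still so for the second after the job is handed in, while the arm keeps its last pose, push and grip.
It also fails if it takes over 58 s, if anything falls off the work surface, if the arm or the gripper's body presses on something with over 40 N, if the wrist force passes 120 N, or if a joint passes its speed limit or range.

ROBOT

A 7-joint arm with a two-finger parallel gripper is mounted at the origin on the work surface. World frame = base frame: x ahead of the robot, y to its left, z up, the work surface at z = 0. Lengths are in m, angles in rad, forces in N, time in s.
With the tool pointing down it reaches from about 0.4 to 0.875 m from the base axis. Payload 19.3 kg.
Tool frame: the origin (TCP) lies at the very end of the fingers, on their centre line; the grasp point (between the pads) lies 19 mm behind it (bot.pinch_z is the distance from the TCP to the grasp point, in m); y points along the fingers, x is the direction in which the jaws open and shut, and the axes are right-handed (so a half turn about y gives the same grasp; the last joint's range is limited). The gripper opens to 85 mm and grips with 20 to 120 N. Pads are 22 mm wide; open, the fingers measure 114 mm over their backs; the gripper's body (76 mm by 85 mm) begins 54 mm behind the grasp point. The pads swing forward as they close: fully open they stand 13 mm farther back than shut.
Start: joints at [-1.276, 0.521, -0.036, 1.599, 0.021, 1.021, -0.113], TCP at [0.223, 0.584, 0.231] pointing down, gripper open.
Joint ranges: [-2.91, 2.91], [-0.3, 2.13], [-1.5, 1.42], [0.17, 2.43], [-1.26, 4.41], [0.16, 1.93], [-2.52, 2.52]. Speed limits (rad/s): [1.89, 1.89, 2.39, 2.39, 3.01, 3.01, 3.01].

INTERFACE

Orientations are given as [roll, pitch, yaw] about the fixed x, y, z axes, in that order (R = Rz(yaw) Ry(pitch) Rx(roll)).
In Python, from workcell import bot gives the robot as it stands. The module is installed in compiled form; this text tells all that it offers.
- The arm moves only by the tool arm_command, never from a script. Its argument "moves" is a list of rows, each an object of numbers: "rx", "ry", "rz": the turn, a rotation vector about the tool's x, y, z in rad; "x", "y", "z": the shift along the tool's x, y, z in cm; "gripper": the opening, from -1 (shut) to 1 (fully open). In form: [{"rx": .., "ry": .., "rz": .., "x": .., "y": .., "z": .., "gripper": ..}, ...]. A call has 1 to 5 rows; each row is the pose to reach, as a shift and turn from the pose commanded when the call began, along the tool's axes at that moment; what a row does not reach only later rows make up. A row lasts 1/12 s, in which the tool goes at most 41.7 mm and 7.16 degrees, less where a joint would pass 70% of its speed; a pose out of reach is approached as far as the arm can. A call with a gripper value outside its range is refused whole. The fingers move at their own pace and stop on an object; "squeeze" is the grip in N (left out, the last holds). Time passes only in rows, so rows that repeat a pose let the fingers close. It gives the time, the measured TCP pose, the force and the opening at its end, in the units of the state.
- bot.observe(): the state, without advancing time (a new reading comes with each control period).
- bot.grab_frame(name): name is "side" or "top" or "wrist"; returns (picture, depth): 384x512x3 uint8, red, green, blue; 384x512 float32, m along the optical axis (not along the pixel's ray), 0 where there is no reading.
- bot.camera_model(name): a dict with "vfov" (degrees; the focal length in pixels is half the picture's height over the tangent of half this angle, whatever the lens; pixels are square), "cx", "cy" (the principal point, pixels), "extrinsics" (4x4, takes a point from camera to world coordinates); the wrist camera has in their place "mount" (4x4, takes a point from camera to tool coordinates, whose origin is the TCP and whose axes are the tool frame's). Camera axes: x right, y down, z forward; pixel columns grow to the right and rows downward; lengths in m; the calibration is good to about 2 mm. A picture is of the moment at which its call begins: read the wrist's pose just before it. camera_model takes no time and is no camera call.
- bot.job_done(): hands the job in, once; it reports no verdict.
Trained networks look in the newest picture that a camera, given by its name, has taken for a name from the list of things; names that differ only in an ending like _2 or _b are one class to them, and where a whole thing is asked for, a point or a joint stands for the part that bears it (a point fixed in the world has none). Each returns a list of dicts, best first, with "p" (0 to 1); they miss things now and then, are a little off and sometimes report something else, mostly with a low value. They report only what shows in the picture. A call takes as long as a camera call. They do not tell look-alikes from the thing itself.
- bot.spot_in(name, camera): "box" ([left, top, right, bottom] in pixels, round what is visible of it).
- bot.masks_of(name, camera): "mask" (384x512 bool, what is visible of it) and "box" ([left, top, right, bottom] in pixels, round what is visible of it).
The state is a dict: "clock": time; "qpos": joint angles; "qd": joint speeds; "joint_efforts": joint torques, N m; "position": TCP position; "tool_rot": TCP orientation; "force": force on the tool from outside, world axes, zero at the start; "moment": the same for the moment, N m; "grip_width": finger opening in m.
Only numpy, scipy, OpenCV 4.12 (cv2) and the standard library are available. Lean on these libraries where they do the work, as an engineer would, in place of code of your own. Each camera call takes 0.05 s, during which the arm holds its last target.

## Working session

There is one attempt and no reset: what is moved stays moved. The work goes in short steps, Python scripts to look and compute and a tool call to move; the robot and the scene stay as the last step left them, time stands still between calls to the robot, and variables do not carry over. Pictures are saved under pics/ and viewed, and the job is handed in when it is done.

Besides the shell and the picture viewer there is one more tool, called as name(argument=value, ...), one argument or row to a line, values as JSON. arm_command: Moves the arm, as the interface text tells. Its arguments: {"type":"object","properties":{"moves":{"type":"array"},"squeeze":{"type":"number"}},"required":["moves"]}

```bash
mkdir -p pics; cat > h.py <<'E'
import numpy as np, cv2
from workcell import bot
from scipy.spatial.transform import Rotation as R
def grab(n,fn=None):
    s=bot.observe(); p,d=bot.grab_frame(n)
    if fn: cv2.imwrite('pics/'+fn,cv2.cvtColor(p,cv2.COLOR_RGB2BGR))
    return s,p,d
def Tw(s):
    T=np.eye(4);T[:3,:3]=R.from_euler('xyz',s['tool_rot']).as_matrix();T[:3,3]=s['position'];return T
def cloud(n,s,d):
    m=bot.camera_model(n);f=192/np.tan(np.radians(m['vfov'])/2)
    E=np.array(m['extrinsics']) if 'extrinsics' in m else Tw(s)@np.array(m['mount'])
    v,u=np.mgrid[:384,:512];P=np.stack([(u-m['cx'])*d/f,(v-m['cy'])*d/f,d],-1)
    W=P@E[:3,:3].T+E[:3,3];W[d<=0]=np.nan;return W
E
python3 - <<'E'
from h import *
print(bot.observe())
for n in ['top','side']:
    s,p,d=grab(n,n+'1.png');W=cloud(n,s,d);np.save(n+'W.npy',W);np.save(n+'p.npy',p)
    m=bot.camera_model(n);print(n,m)
    for o in ['loose_sleeve','narrow_sleeve','rubber_drum','carrier','dock']:
        for r in bot.spot_in(o,n)[:4]: print(o,np.round(r['p'],2),np.round(r['box']))
print(bot.camera_model('wrist'),bot.pinch_z)
E
```

```text
{'clock': 0.0, 'qpos': array([-1.27622993,  0.52200361, -0.03634531,  1.60000348,  0.02121998,
        1.02108673, -0.11280628]), 'qd': array([ 0.00052924, -0.00054945,  0.00011208, -0.00125043, -0.00096922,
       -0.00053613,  0.00030033]), 'joint_efforts': array([-4.32678862e-04, -9.27074432e+01,  1.97955742e+00, -3.69941854e+01,
        1.78317184e-02,  7.81720824e-03,  1.24726145e-05]), 'position': array([0.22286778, 0.58355724, 0.23073363]), 'tool_rot': array([-1.57088367e+00,  1.11206656e-03,  1.20603952e+00]), 'force': array([ 0.18630883, -0.38895544, -0.19154122]), 'moment': array([-0.00087086, -0.03915519, -0.03367851]), 'grip_width': 0.08504667639674911}
top {'vfov': 42.554371562297334, 'cx': 260.64979843940904, 'cy': 184.2872675284352, 'extrinsics': array([[ 0.02726421, -0.99780091,  0.06041533,  0.5005247 ],
       [-0.99962474, -0.02705373,  0.00429921,  0.03494748],
       [-0.00265529, -0.06050987, -0.99816407,  1.496405  ],
       [ 0.        ,  0.        ,  0.        ,  1.        ]])}
loose_sleeve 0.75 [362. 182. 383. 197.]
loose_sleeve 0.61 [378. 203. 401. 222.]
lo
[... 685 characters left out ...]
e_sleeve 0.52 [278. 276. 289. 295.]
narrow_sleeve 0.53 [276. 252. 288. 270.]
narrow_sleeve 0.48 [244. 113. 263. 148.]
rubber_drum 0.86 [229. 264. 245. 293.]
rubber_drum 0.56 [277. 250. 290. 273.]
carrier 0.96 [226. 160. 267. 216.]
dock 0.67 [219. 168. 271. 222.]
{'vfov': 65.74527005675232, 'cx': 254.06698677165255, 'cy': 188.11800427168035, 'mount': array([[ 9.99999888e-01, -1.88625485e-04,  4.34573938e-04,
         2.40243812e-04],
       [-4.69029451e-04, -2.65093452e-01,  9.64222610e-01,
        -1.41707547e-01],
       [-6.66742526e-05, -9.64222706e-01, -2.65093511e-01,
         6.73813523e-02],
       [ 0.00000000e+00,  0.00000000e+00,  0.00000000e+00,
         1.00000000e+00]])} 0.0187
```

View pics/top1.png

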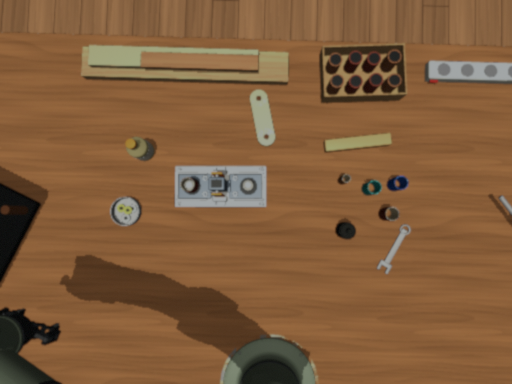

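View pics/side1.png

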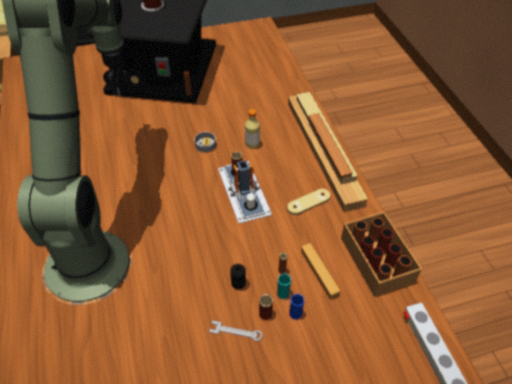

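```bash
python3 - <<'E'
import cv2,numpy as np
a=cv2.imread('pics/top1.png');b=cv2.imread('pics/side1.png')
a=cv2.resize(a[150:260,160:420],None,fx=3,fy=3,interpolation=2)
cv2.imwrite('pics/topc.png',a)
b=cv2.resize(b[150:330,190:370],None,fx=3.2,fy=3.2,interpolation=2)
cv2.imwrite('pics/sidec.png',b)
E
```

```text
(no output)
```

View pics/topc.png

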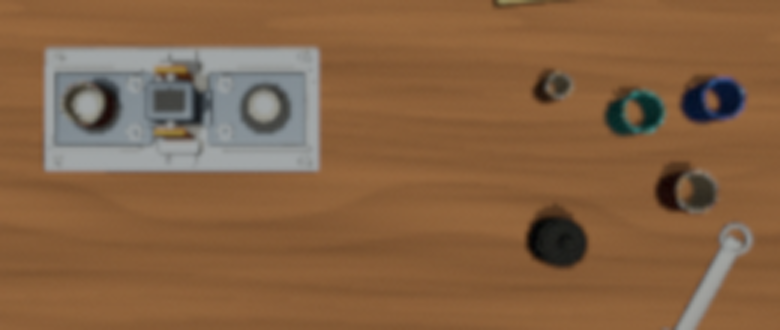

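View pics/sidec.png

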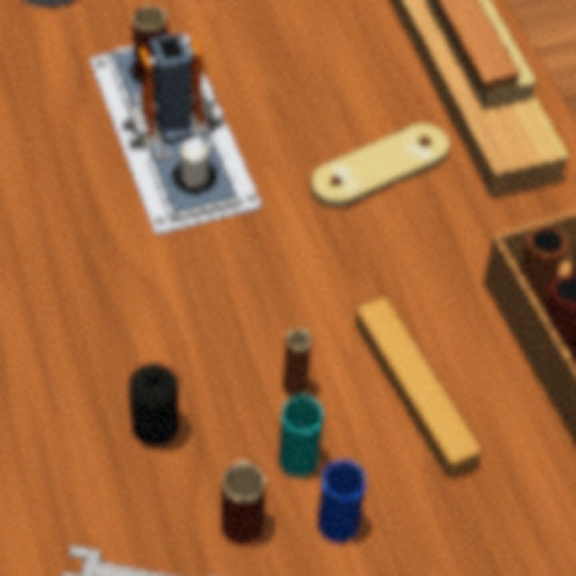

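Candidates for the loose sleeve are:
- The red-brown tube, top (390,213), side (265,307).
- The teal tube, top (372,187), and the blue tube, top (398,183). These are look-alikes.
- The narrow brown tube, top (344,178).
- The stored sleeve, top (190,185).
- The tubes in the rear crate, top (363,72).

By description, the red-brown tube at top (390,213) is the one. The close crop shows it is wide and red-brown.

```bash
python3 - <<'E'
from h import *
for n,box in [('top',(375,198,406,226)),('side',(254,290,278,324))]:
    W=np.load(n+'W.npy');x0,y0,x1,y1=box
    Q=W[y0:y1,x0:x1].reshape(-1,3);Q=Q[np.isfinite(Q[:,2])]
    t=Q[Q[:,2]>0.08];print(n,len(t),t.min(0),t.max(0),np.median(t,0))
    t=Q[Q[:,2]>0.02];print(n,'body',len(t),t.min(0),t.max(0),np.median(t,0))
# ray intersection for rim centre
m=bot.camera_model('top');f=192/np.tan(np.radians(m['vfov'])/2);E=m['extrinsics']
def ray(u,v,z):
    r=E[:3,:3]@np.array([(u-m['cx'])/f,(v-m['cy'])/f,1]);return E[:3,3]+r*(z-E[2,3])/r[2]
print('rim',ray(392,213.5,.09))
c=lambda x,y:(160+(x+.5)/3-.5,150+(y+.5)/3-.5)
for nm,a,z in [('freepost top',(265,107),.006+.068),('stored rim?',(90,104),.108),('tower',(170,101),.142),('catchF',(171,72),.118),('catchN',(171,132),.118)]:
    print(nm,ray(*c(*a),z))
for nm,a in [('dTL',(45,47)),('dTR',(319,47)),('dBR',(319,171)),('dBL',(45,171))]: print(nm,ray(*c(*a),.006))
W=np.load('topW.npy');Q=W[150:215,165:275].reshape(-1,3);Q=Q[np.isfinite(Q[:,2])]
for a,b in [(.13,.15),(.095,.125),(.07,.08),(.065,.085)]:
    t=Q[(Q[:,2]>a)&(Q[:,2]<b)];print(a,b,len(t),t.min(0),t.max(0),t.mean(0))
t=Q[(Q[:,2]>.004)&(Q[:,2]<.03)]
r=cv2.minAreaRect((t[:,:2]*1000).astype(np.float32));print(r)
E
```

```text
top 59 [ 0.49383294 -0.35652136  0.08012002] [ 0.53124731 -0.31422164  0.0950148 ] [ 0.51341962 -0.33755702  0.0879981 ]
top body 193 [ 0.49317387 -0.35652136  0.02046636] [ 0.53152285 -0.31387398  0.0950148 ] [ 0.51341962 -0.33547179  0.06416893]
side 76 [ 0.49466764 -0.35499028  0.08005556] [ 0.53485486 -0.31036363  0.09631883] [ 0.51555786 -0.33282162  0.08650301]
side body 286 [ 0.49426469 -0.35585103  0.02000079] [ 0.56991403 -0.28002876  0.09631883] [ 0.51547599 -0.33981706  0.06247528]
rim [ 0.51253156 -0.33489415  0.09      ]
freepost top [0.58259924 0.07753766 0.074     ]
stored rim? [0.57899996 0.24118566 0.108     ]
tower [0.58182531 0.16281666 0.142     ]
catchF [0.61044737 0.16503607 0.118     ]
catchN [0.55433365 0.16320235 0.118     ]
dTL [0.64130289 0.3039722  0.006     ]
dTR [0.64879207 0.02670387 0.006     ]
dBR [0.52348498 0.02336853 0.006     ]
dBL [0.51597216 0.29922931 0.006     ]
0.13 0.15 291 [0.54976928 0.14219903 0.13011056] [0.61369297 0.18664098 0.14865236] [0.58196728 0.16389114 0.14012844]
0.095 0.125 78 [0.5510749  0.14219264 0.0952736 ] [0.61277579 0.26899716 0.12238725] [0.58291243 0.22557704 0.10589068]
0.07 0.08 124 [0.55280411 0.06590525 0.07002409] [0.59623618 0.26545193 0.07995721] [0.57978372 0.17101279 0.07418496]
0.065 0.085 196 [0.54934572 0.06590525 0.06505156] [0.61293944 0.26729337 0.08404996] [0.58121563 0.17353302 0.07279864]
((594.7962646484375, 166.78652954101562), (194.60536193847656, 331.6084899902344), 1.5623170137405396)
```

```bash
cat >> h.py <<'E'
def go(x,y,z,yaw,s=None):
    """print the shift/turn in tool axes to reach a tool-down pose"""
    s=s or bot.observe();T=Tw(s)
    G=R.from_euler('xyz',[-np.pi/2,0,yaw]).as_matrix()
    d=T[:3,:3].T@(np.array([x,y,z])-T[:3,3])*100
    r=R.from_matrix(T[:3,:3].T@G).as_rotvec()
    print('at',np.round(s['position'],4),np.round(s['tool_rot'],3),'| shift cm',np.round(d,2),'rot',np.round(r,3))
E
python3 - <<'E'
from h import *
m=bot.camera_model('top');f=192/np.tan(np.radians(m['vfov'])/2);E=m['extrinsics']
def ray(u,v,z):
    r=E[:3,:3]@np.array([(u-m['cx'])/f,(v-m['cy'])/f,1]);return E[:3,3]+r*(z-E[2,3])/r[2]
c=lambda x,y:(160+(x+.5)/3-.5,150+(y+.5)/3-.5)
print('blue',ray(*c(722,98),.09),'teal',ray(*c(641,111),.09),'drum',ray(*c(565,239),.1),'spanner',ray(*c(735,238),0))
go(.38,.42,.3,.7);go(.5,.2,.3,.3)
E
```

```text
blue [ 0.60205246 -0.3576795   0.09      ] teal [ 0.58756593 -0.28080024  0.09      ] drum [ 0.46448226 -0.20879217  0.1       ] spanner [ 0.46758482 -0.39731719  0.        ]
at [0.223  0.5838 0.2313] [-1.571  0.     1.206] | shift cm [ -9.7   -6.87 -20.51] rot [ 0.     0.506 -0.   ]
at [0.223  0.5838 0.2313] [-1.571  0.     1.206] | shift cm [-25.98  -6.87 -39.57] rot [ 0.     0.906 -0.   ]
```

arm_command(
  moves=[
    {"x": -9.7,"y": -6.9,"z": -20.5,"ry": 0.5},
    {"x": -9.7,"y": -6.9,"z": -20.5,"ry": 0.5},
    {"x": -26,"y": -6.9,"z": -39.6,"ry": 0.9},
    {"x": -26,"y": -6.9,"z": -39.6,"ry": 0.9},
    {"x": -26,"y": -6.9,"z": -39.6,"ry": 0.9},
  ],
)

```text
invalid input at $.moves[0]: expected keys rx, ry, rz, x, y, z, gripper
```

```bash
python3 - <<'E'
from h import *
go(.5,.1,.3,.2);go(.5,-.2,.3,-.7)
E
```

```text
at [0.223  0.5838 0.2313] [-1.571  0.     1.206] | shift cm [-35.32  -6.87 -43.14] rot [ 0.     1.006 -0.   ]
at [0.223  0.5838 0.2313] [-1.571  0.     1.206] | shift cm [-63.34  -6.87 -53.84] rot [ 0.     1.906 -0.   ]
```

All keys are required.

arm_command(
  moves=[
    {"rx": 0,"ry": 0.5,"rz": 0,"x": -9.7,"y": -6.9,"z": -20.5,"gripper": 1},
    {"rx": 0,"ry": 0.5,"rz": 0,"x": -9.7,"y": -6.9,"z": -20.5,"gripper": 1},
    {"rx": 0,"ry": 0.9,"rz": 0,"x": -26,"y": -6.9,"z": -39.6,"gripper": 1},
    {"rx": 0,"ry": 0.9,"rz": 0,"x": -26,"y": -6.9,"z": -39.6,"gripper": 1},
    {"rx": 0,"ry": 0.9,"rz": 0,"x": -26,"y": -6.9,"z": -39.6,"gripper": 1},
  ],
  squeeze=25,
)

```text
clock: 1.02
position: [0.3488, 0.4219, 0.2701]
tool_rot: [-1.57, -0.0, 0.575]
force: [1.8, 0.5, 0.3]
grip_width: 0.0857
```

```bash
python3 - <<'E'
from h import *
go(.45,.2,.3,.4);go(.5,.05,.3,-.1)
E
```

```text
at [0.3488 0.4219 0.2701] [-1.57  -0.     0.575] | shift cm [ -3.56  -3.01 -24.12] rot [-0.     0.175  0.   ]
at [0.3488 0.4219 0.2701] [-1.57  -0.     0.575] | shift cm [ -7.52  -3.01 -39.43] rot [-0.001  0.675  0.   ]
```

arm_command(
  moves=[
    {"rx": 0,"ry": 0.3,"rz": 0,"x": -3.6,"y": -3,"z": -24,"gripper": 1},
    {"rx": 0,"ry": 0.3,"rz": 0,"x": -3.6,"y": -3,"z": -24,"gripper": 1},
    {"rx": 0,"ry": 0.68,"rz": 0,"x": -7.5,"y": -3,"z": -39.4,"gripper": 1},
    {"rx": 0,"ry": 0.68,"rz": 0,"x": -7.5,"y": -3,"z": -39.4,"gripper": 1},
    {"rx": 0,"ry": 0.68,"rz": 0,"x": -7.5,"y": -3,"z": -39.4,"gripper": 1},
  ],
)

```text
clock: 1.43
position: [0.4295, 0.2308, 0.288]
tool_rot: [-1.57, -0.0, -0.05]
force: [1.8, 0.6, -0.5]
grip_width: 0.0852
```

```bash
python3 - <<'E'
from h import *
go(.5,.05,.3,-.1);go(.51,-.2,.28,-.9)
E
```

```text
at [0.4295 0.2308 0.288 ] [-1.57 -0.   -0.05] | shift cm [  7.95  -1.21 -17.7 ] rot [-0.001  0.05   0.   ]
at [0.4295 0.2308 0.288 ] [-1.57 -0.   -0.05] | shift cm [ 10.2    0.77 -42.62] rot [-0.001  0.85  -0.   ]
```

arm_command(
  moves=[
    {"rx": 0,"ry": 0.2,"rz": 0,"x": 8,"y": 0,"z": -18,"gripper": 1},
    {"rx": 0,"ry": 0.4,"rz": 0,"x": 8,"y": 0,"z": -18,"gripper": 1},
    {"rx": 0,"ry": 0.6,"rz": 0,"x": 10,"y": 0.7,"z": -42.6,"gripper": 1},
    {"rx": 0,"ry": 0.85,"rz": 0,"x": 10,"y": 0.7,"z": -42.6,"gripper": 1},
    {"rx": 0,"ry": 0.85,"rz": 0,"x": 10,"y": 0.7,"z": -42.6,"gripper": 1},
  ],
)

```text
clock: 1.85
position: [0.4774, 0.0295, 0.2854]
tool_rot: [-1.57, -0.0, -0.675]
force: [1.0, 0.3, -0.4]
grip_width: 0.0853
```

```bash
python3 - <<'E'
from h import *
go(.51,-.2,.26,-1.2);go(.513,-.335,.2,-1.2)
E
```

```text
at [0.4774 0.0295 0.2854] [-1.57  -0.    -0.675] | shift cm [ 16.89   2.53 -15.88] rot [-0.001  0.525  0.   ]
at [0.4774 0.0295 0.2854] [-1.57  -0.    -0.675] | shift cm [ 25.56   8.53 -26.23] rot [-0.001  0.525  0.   ]
```

arm_command(
  moves=[
    {"rx": 0,"ry": 0.52,"rz": 0,"x": 25.6,"y": 6.5,"z": -26.2,"gripper": 1},
    {"rx": 0,"ry": 0.52,"rz": 0,"x": 25.6,"y": 6.5,"z": -26.2,"gripper": 1},
    {"rx": 0,"ry": 0.52,"rz": 0,"x": 25.6,"y": 6.5,"z": -26.2,"gripper": 1},
    {"rx": 0,"ry": 0.52,"rz": 0,"x": 25.6,"y": 6.5,"z": -26.2,"gripper": 1},
    {"rx": 0,"ry": 0.52,"rz": 0,"x": 25.6,"y": 6.5,"z": -26.2,"gripper": 1},
  ],
)

```text
clock: 2.27
position: [0.4989, -0.1743, 0.2485]
tool_rot: [-1.57, -0.0, -1.197]
force: [2.0, 1.3, 0.8]
grip_width: 0.0854
```

```bash
python3 - <<'E'
from h import *
go(.513,-.335,.2,-1.2)
E
```

```text
at [ 0.4989 -0.1743  0.2485] [-1.57  -0.    -1.197] | shift cm [15.47  4.85 -4.56] rot [-0.     0.003  0.   ]
```

arm_command(
  moves=[
    {"rx": 0,"ry": 0,"rz": 0,"x": 15.5,"y": 4,"z": -4.6,"gripper": 1},
    {"rx": 0,"ry": 0,"rz": 0,"x": 15.5,"y": 4,"z": -4.6,"gripper": 1},
    {"rx": 0,"ry": 0,"rz": 0,"x": 15.5,"y": 4,"z": -4.6,"gripper": 1},
    {"rx": 0,"ry": 0,"rz": 0,"x": 15.5,"y": 4,"z": -4.6,"gripper": 1},
    {"rx": 0,"ry": 0,"rz": 0,"x": 15.5,"y": 4,"z": -4.6,"gripper": 1},
  ],
)

```text
clock: 2.68
position: [0.5115, -0.3412, 0.2071]
tool_rot: [-1.574, -0.002, -1.196]
force: [-0.7, -0.9, -0.4]
grip_width: 0.0859
```

```bash
python3 - <<'E'
from h import *
s,p,d=grab('wrist','w1.png');W=cloud('wrist',s,d);np.save('wW.npy',W)
for r in bot.spot_in('loose_sleeve','wrist')[:4]: print(r['p'],np.round(r['box']))
Q=W.reshape(-1,3);k=(np.abs(Q[:,0]-.513)<.04)&(np.abs(Q[:,1]+.335)<.04)&(Q[:,2]>.082)&(Q[:,2]<.096)
t=Q[k];print(len(t),t.min(0),t.max(0),t.mean(0))
def fit(t,r):
    from scipy.optimize import least_squares
    f=least_squares(lambda c:np.hypot(t[:,0]-c[0],t[:,1]-c[1])-r,t[:,:2].mean(0),loss='soft_l1',f_scale=.002);return f.x,np.abs(f.fun).mean()
print(fit(t,.0193))
go(.513,-.335,.2,-1.2,s)
E
```

```text
0.92 [227. 140. 274. 199.]
0.69 [199.  47. 252. 104.]
0.68 [280.  67. 340. 112.]
499 [ 0.49399291 -0.35523093  0.08200379] [ 0.53439545 -0.31495941  0.09102266] [ 0.51333569 -0.33522413  0.08808369]
(array([ 0.51453976, -0.33506529]), np.float64(0.0007874149477445564))
at [ 0.5115 -0.3412  0.2071] [-1.574 -0.002 -1.196] | shift cm [-0.52  0.71  0.37] rot [0.003 0.004 0.002]
```

View pics/w1.png

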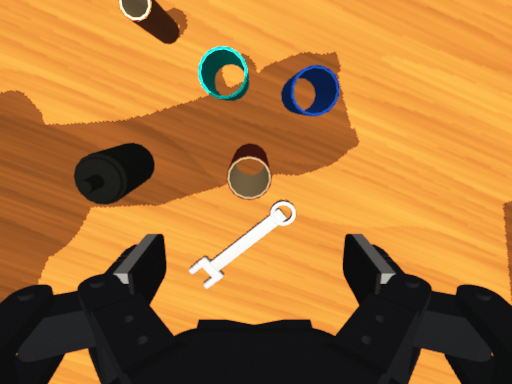

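```bash
python3 - <<'E'
from h import *
go(.514,-.335,.05,-1.2)
E
```

```text
at [ 0.513  -0.3352  0.2081] [-1.572  0.    -1.192] | shift cm [ 0.02 15.81  0.12] rot [ 0.001  0.008 -0.   ]
```

arm_command(
  moves=[
    {"rx": 0,"ry": 0,"rz": 0,"x": 0,"y": 4,"z": 0.1,"gripper": 1},
    {"rx": 0,"ry": 0,"rz": 0,"x": 0,"y": 8,"z": 0.1,"gripper": 1},
    {"rx": 0,"ry": 0,"rz": 0,"x": 0,"y": 11,"z": 0.1,"gripper": 1},
    {"rx": 0,"ry": 0,"rz": 0,"x": 0,"y": 13.5,"z": 0.1,"gripper": 1},
    {"rx": 0,"ry": 0,"rz": 0,"x": 0,"y": 15.8,"z": 0.1,"gripper": 1},
  ],
)

```text
clock: 3.2
position: [0.5154, -0.3311, 0.0495]
tool_rot: [-1.571, 0.001, -1.187]
force: [0.3, -0.2, 0.1]
grip_width: 0.0853
```

arm_command(
  moves=[
    {"rx": 0,"ry": 0,"rz": 0,"x": 0,"y": 0,"z": 0,"gripper": 1},
    {"rx": 0,"ry": 0,"rz": 0,"x": 0,"y": 0,"z": 0,"gripper": 1},
  ],
)

```text
clock: 3.37
position: [0.5151, -0.332, 0.0509]
tool_rot: [-1.571, 0.001, -1.188]
force: [-0.2, 0.6, 0.3]
grip_width: 0.0858
```

```bash
python3 - <<'E'
from h import *
s,p,d=grab('wrist','w2.png')
go(.514,-.335,.05,-1.2,s);print(s['force'])
E
```

```text
at [ 0.5151 -0.332   0.0509] [-1.571e+00  1.000e-03 -1.188e+00] | shift cm [ 0.24  0.09 -0.21] rot [ 0.001  0.012 -0.001]
[-0.1576672   0.58889679  0.26652334]
```

View pics/w2.png

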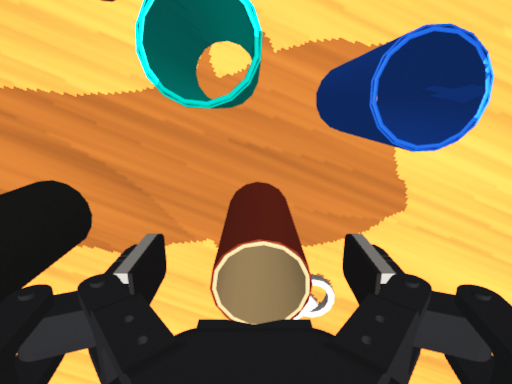

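```bash
cat >> h.py <<'E'
def rayw(u,v,z,s):
    m=bot.camera_model('wrist');f=192/np.tan(np.radians(m['vfov'])/2);E=Tw(s)@m['mount']
    r=E[:3,:3]@np.array([(u-m['cx'])/f,(v-m['cy'])/f,1]);return E[:3,3]+r*(z-E[2,3])/r[2]
E
python3 - <<'E'
from h import *
s,p,d=grab('wrist');W=cloud('wrist',s,d);Q=W[235:330,205:320].reshape(-1,3)
t=Q[(Q[:,2]>.084)&(Q[:,2]<.096)]
T=Tw(s);L=(t-T[:3,3])@T[:3,:3];print(len(t),t.min(0),t.max(0),L.min(0),L.max(0))
for u,v in [(212,283),(310,283),(261,242),(261,324)]:
    w=rayw(u,v,.09,s);print(w,(w-T[:3,3])@T[:3,:3])
E
```

```text
2627 [ 0.49391549 -0.35518379  0.08400044] [ 0.53475829 -0.31461499  0.09081735] [-0.01875262 -0.03879996 -0.02139274] [ 0.02179274 -0.03195828  0.01876949]
[ 0.50844432 -0.31695616  0.09      ] [-0.01720146 -0.03798014 -0.00070056]
[ 0.52294078 -0.35301566  0.09      ] [ 0.02166284 -0.03795905 -0.00072122]
[ 0.53209722 -0.32826207  0.09      ] [ 0.0021205  -0.03795965  0.01701793]
[ 0.49787596 -0.3422826   0.09      ] [ 0.00234493 -0.03798041 -0.01996341]
```

arm_command(
  moves=[
    {"rx": 0,"ry": 0,"rz": 0,"x": 0.17,"y": 0,"z": -0.14,"gripper": 1},
    {"rx": 0,"ry": 0,"rz": 0,"x": 0.17,"y": 0,"z": -0.14,"gripper": -0.3},
    {"rx": 0,"ry": 0,"rz": 0,"x": 0.17,"y": 0,"z": -0.14,"gripper": -0.3},
    {"rx": 0,"ry": 0,"rz": 0,"x": 0.17,"y": 0,"z": -0.14,"gripper": -0.3},
    {"rx": 0,"ry": 0,"rz": 0,"x": 0.17,"y": 0,"z": -0.14,"gripper": -0.3},
  ],
  squeeze=25,
)

```text
clock: 3.88
position: [0.5144, -0.3353, 0.0511]
tool_rot: [-1.57, -0.0, -1.189]
force: [-0.6, 1.3, 14.9]
grip_width: 0.04
```

arm_command(
  moves=[
    {"rx": 0,"ry": 0,"rz": 0,"x": 0,"y": 0,"z": 0,"gripper": -0.3},
    {"rx": 0,"ry": 0,"rz": 0,"x": 0,"y": 0,"z": 0,"gripper": -0.3},
    {"rx": 0,"ry": 0,"rz": 0,"x": 0,"y": 0,"z": 0,"gripper": -0.3},
    {"rx": 0,"ry": 0,"rz": 0,"x": 0,"y": 0,"z": 0,"gripper": -0.3},
  ],
)

```text
clock: 4.22
position: [0.5144, -0.3353, 0.0512]
tool_rot: [-1.57, -0.0, -1.189]
force: [-0.7, 1.6, 6.4]
grip_width: 0.0399
```

arm_command(
  moves=[
    {"rx": 0,"ry": 0,"rz": 0,"x": 0,"y": -2,"z": 0,"gripper": -0.3},
    {"rx": 0,"ry": 0,"rz": 0,"x": 0,"y": -5,"z": 0,"gripper": -0.3},
    {"rx": 0,"ry": 0,"rz": 0,"x": 0,"y": -8.5,"z": 0,"gripper": -0.3},
    {"rx": 0,"ry": 0,"rz": 0,"x": 0,"y": -12.5,"z": 0,"gripper": -0.3},
    {"rx": 0,"ry": 0,"rz": 0,"x": 0,"y": -15,"z": 0,"gripper": -0.3},
  ],
)

```text
clock: 4.63
position: [0.5144, -0.3359, 0.2042]
tool_rot: [-1.569, -0.002, -1.19]
force: [0.9, -0.1, -0.1]
grip_width: 0.0393
```

```bash
python3 - <<'E'
from h import *
s=bot.observe();print(s['grip_width'],s['force']);go(.51,-.15,.2,-.6);go(.57,.0,.2,.0)
E
```

```text
0.039266292350479626 [ 0.88639548 -0.06865973 -0.14085682]
at [ 0.5144 -0.3359  0.2042] [-1.569 -0.002 -1.19 ] | shift cm [-17.42   0.4    6.51] rot [-0.001 -0.59   0.002]
at [ 0.5144 -0.3359  0.2042] [-1.569 -0.002 -1.19 ] | shift cm [-29.11   0.39  17.65] rot [-0.    -1.19   0.002]
```

arm_command(
  moves=[
    {"rx": 0,"ry": -0.12,"rz": 0,"x": -3,"y": 0,"z": 1.1,"gripper": -0.3},
    {"rx": 0,"ry": -0.24,"rz": 0,"x": -6.5,"y": 0,"z": 2.4,"gripper": -0.3},
    {"rx": 0,"ry": -0.36,"rz": 0,"x": -10,"y": 0,"z": 3.8,"gripper": -0.3},
    {"rx": 0,"ry": -0.48,"rz": 0,"x": -13.5,"y": 0,"z": 5.2,"gripper": -0.3},
    {"rx": 0,"ry": -0.6,"rz": 0,"x": -17,"y": 0,"z": 7,"gripper": -0.3},
  ],
)

```text
clock: 5.05
position: [0.515, -0.1501, 0.201]
tool_rot: [-1.571, -0.0, -0.584]
force: [2.0, -0.4, -1.3]
grip_width: 0.0402
```

```bash
python3 - <<'E'
from h import *
s=bot.observe();print(s['grip_width'],s['force']);go(.57,.0,.2,.03)
E
```

```text
0.040213768637959446 [ 2.01254003 -0.39674878 -1.31159413]
at [ 0.515  -0.1501  0.201 ] [-1.571 -0.    -0.584] | shift cm [-3.68  0.1  15.55] rot [ 0.    -0.614  0.   ]
```

arm_command(
  moves=[
    {"rx": 0,"ry": -0.12,"rz": 0,"x": -0.7,"y": 0,"z": 3,"gripper": -0.3},
    {"rx": 0,"ry": -0.24,"rz": 0,"x": -1.5,"y": 0,"z": 6,"gripper": -0.3},
    {"rx": 0,"ry": -0.36,"rz": 0,"x": -2.2,"y": 0,"z": 9.5,"gripper": -0.3},
    {"rx": 0,"ry": -0.48,"rz": 0,"x": -3,"y": 0,"z": 13,"gripper": -0.3},
    {"rx": 0,"ry": -0.6,"rz": 0,"x": -3.7,"y": 0,"z": 15.5,"gripper": -0.3},
  ],
)

```text
clock: 5.47
position: [0.572, 0.0013, 0.2008]
tool_rot: [-1.57, -0.0, 0.019]
force: [0.2, 0.3, -0.1]
grip_width: 0.0399
```

arm_command(
  moves=[
    {"rx": 0,"ry": 0,"rz": 0,"x": 0,"y": 0,"z": 0,"gripper": -0.3},
    {"rx": 0,"ry": 0,"rz": 0,"x": 0,"y": 0,"z": 0,"gripper": -0.3},
    {"rx": 0,"ry": 0,"rz": 0,"x": 0,"y": 0,"z": 0,"gripper": -0.3},
  ],
)

```text
clock: 5.72
position: [0.5709, -0.0027, 0.2007]
tool_rot: [-1.571, 0.0, 0.009]
force: [-0.4, -0.5, -1.2]
grip_width: 0.0402
```

```bash
python3 - <<'E'
from h import *
s,p,d=grab('wrist','w3.png');W=cloud('wrist',s,d);np.save('w3W.npy',W);import pickle;pickle.dump(s,open('s3','wb'))
go(.57,.0,.2,.03,s);print(s['grip_width'],s['force'])
Q=W.reshape(-1,3)
k=(np.abs(Q[:,0]-.5825)<.03)&(np.abs(Q[:,1]-.0775)<.03)&(Q[:,2]>.065)&(Q[:,2]<.085);t=Q[k]
if len(t): print(len(t),t.min(0),t.max(0),t.mean(0))
E
```

```text
at [ 0.5709 -0.0027  0.2007] [-1.571  0.     0.009] | shift cm [-0.09  0.07  0.27] rot [ 0.001 -0.021 -0.   ]
0.040191656816646944 [-0.40333794 -0.54878393 -1.16190161]
900 [0.57078259 0.06521185 0.06500702] [0.60010918 0.09391958 0.07597603] [0.58530777 0.07940336 0.07056333]
```

View pics/w3.png

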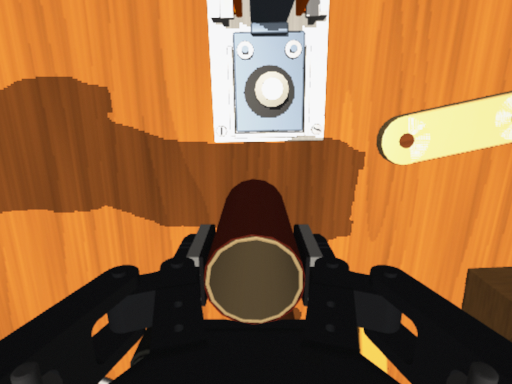

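```bash
python3 - <<'E'
from h import *
import pickle
W=np.load('w3W.npy');s=pickle.load(open('s3','rb'))
p=cv2.imread('pics/w3.png')
Q=W.reshape(-1,3)
near=(np.abs(Q[:,0]-.585)<.03)&(np.abs(Q[:,1]-.079)<.03)
from scipy.optimize import least_squares
for a,b in [(.0725,.076),(.066,.070)]:
    t=Q[near&(Q[:,2]>a)&(Q[:,2]<b)];print(a,len(t),t.min(0),t.max(0),(t.min(0)+t.max(0))/2)
    c=cv2.minEnclosingCircle((t[:,:2]*1000).astype(np.float32));print(c)
g=W[100:190,180:360].reshape(-1,3)
# dock plate edge rect & deck
d=W[20:150,195:340].reshape(-1,3);d=d[np.isfinite(d[:,2])&(d[:,2]>.012)&(d[:,2]<.025)]
print(cv2.minAreaRect((d[:,:2]*1000).astype(np.float32)),np.median(d[:,2]))
# plate corners (pixel): find edges
T=Tw(s)
for u,v in [(215,141),(323,138),(236,133),(304,130)]: print((u,v),rayw(u,v,.006 if v>136 else .018,s))
# sleeve rim
q=W[230:330,195:310].reshape(-1,3);q=q[np.isfinite(q[:,2])];L=(q-T[:3,3])@T[:3,:3]
print('rim y range',np.percentile(L[:,1],[1,5]))
k=(L[:,1]<-.030)&(L[:,1]>-.045)&(np.abs(L[:,0])<.03)&(np.abs(L[:,2])<.03);L=L[k];print(len(L),L.min(0),L.max(0),(L.min(0)+L.max(0))/2)
for u,v in [(205,279),(304,279),(254,236),(254,322)]:
    w=rayw(u,v,.09+s['position'][2]-.0511,s);print((w-T[:3,3])@T[:3,:3])
E
python3 -c "
import cv2
a=cv2.imread('pics/w3.png')[0:160,190:350];cv2.imwrite('pics/w3c.png',cv2.resize(a,None,fx=3.7,fy=3.7,interpolation=2))"
```

```text
0.0725 340 [0.57591037 0.07025074 0.07250394] [0.59580318 0.08907222 0.07597603] [0.58585678 0.07966148 0.07423999]
((585.7860717773438, 79.76864624023438), 10.133996963500977)
0.066 282 [0.57166439 0.06521185 0.06601539] [0.599881   0.09375705 0.06997319] [0.5857727  0.07948445 0.06799429]
((585.4365234375, 79.55030059814453), 14.621325492858887)
((579.5645141601562, 90.06212615966797), (100.6466293334961, 115.12808990478516), 0.4285517930984497) 0.017169364630171657
(215, 141) [0.52651603 0.02684977 0.006     ]
(323, 138) [0.64780087 0.03129568 0.006     ]
(236, 133) [0.55090698 0.03696906 0.018     ]
(304, 130) [0.62400147 0.04081441 0.018     ]
rim y range [-0.08127331 -0.07476482]
4219 [-0.02455643 -0.04427754 -0.01973052] [ 0.02232117 -0.03000308  0.02114405] [-0.00111763 -0.03714031  0.00070677]
[-0.01952801 -0.03889508  0.00221666]
[ 0.01924061 -0.03890711  0.00220013]
[-0.00033926 -0.03891042  0.02047844]
[-0.0003441  -0.0388908  -0.01771808]
```

View pics/w3c.png

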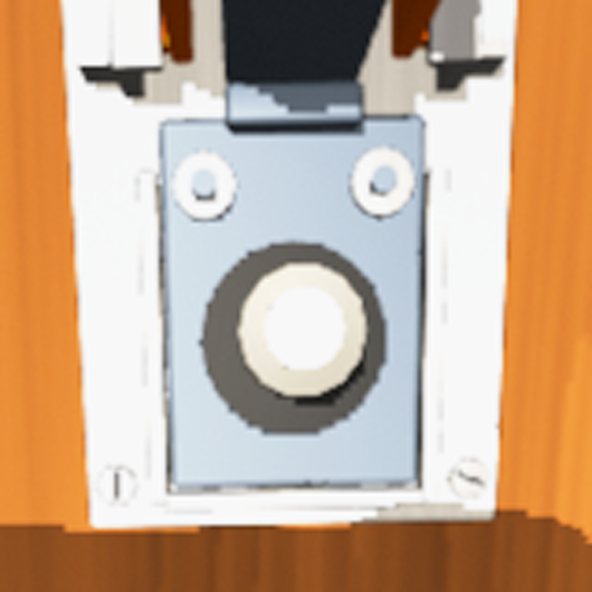

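arm_command(
  moves=[
    {"rx": 0,"ry": -0.02,"rz": 0,"x": 0.7,"y": 0,"z": 3.5,"gripper": -0.3},
    {"rx": 0,"ry": -0.02,"rz": 0,"x": 1.55,"y": 1,"z": 7,"gripper": -0.3},
    {"rx": 0,"ry": -0.02,"rz": 0,"x": 1.55,"y": 3,"z": 8.1,"gripper": -0.3},
    {"rx": 0,"ry": -0.02,"rz": 0,"x": 1.55,"y": 5,"z": 8.1,"gripper": -0.3},
    {"rx": 0,"ry": -0.02,"rz": 0,"x": 1.55,"y": 5,"z": 8.1,"gripper": -0.3},
  ],
)

```text
clock: 6.18
position: [0.584, 0.0788, 0.1476]
tool_rot: [-1.572, 0.005, 0.03]
force: [-0.7, -1.4, -0.5]
grip_width: 0.0401
```

arm_command(
  moves=[
    {"rx": 0,"ry": 0,"rz": 0,"x": 0,"y": 0,"z": 0,"gripper": -0.3},
    {"rx": 0,"ry": 0,"rz": 0,"x": 0,"y": 0,"z": 0,"gripper": -0.3},
  ],
)

```text
clock: 6.35
position: [0.5862, 0.0778, 0.1518]
tool_rot: [-1.571, -0.001, 0.029]
force: [-0.0, 0.0, -0.3]
grip_width: 0.0398
```

```bash
python3 - <<'E'
from h import *
s,p,d=grab('wrist','w4.png');go(.5857,.0786,.069,.033,s)
grab('side','s4.png');a=cv2.imread('pics/s4.png')[130:240,190:300];cv2.imwrite('pics/s4c.png',cv2.resize(a,None,fx=5,fy=5,interpolation=2))
E
```

```text
at [0.5862 0.0778 0.1518] [-1.571e+00 -1.000e-03  2.900e-02] | shift cm [-0.06  8.28  0.09] rot [ 0.    -0.004  0.001]
```

View pics/w4.png

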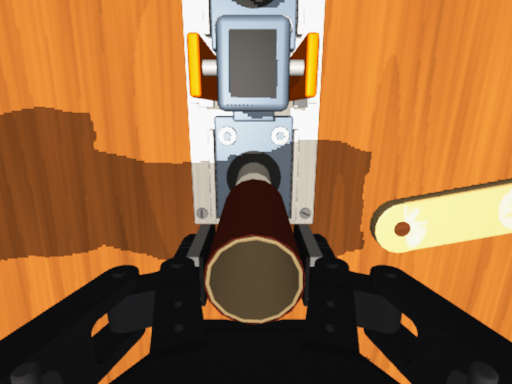

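View pics/s4c.png

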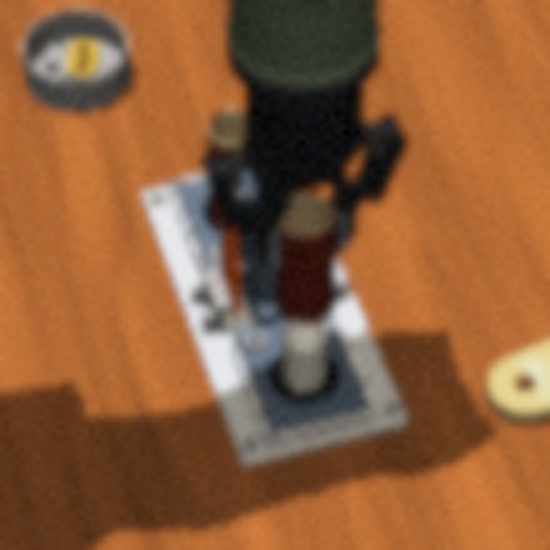

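arm_command(
  moves=[
    {"rx": 0,"ry": 0,"rz": 0,"x": -0.06,"y": 1,"z": 0.09,"gripper": -0.3},
    {"rx": 0,"ry": 0,"rz": 0,"x": -0.06,"y": 2,"z": 0.09,"gripper": -0.3},
    {"rx": 0,"ry": 0,"rz": 0,"x": -0.06,"y": 3,"z": 0.09,"gripper": -0.3},
    {"rx": 0,"ry": 0,"rz": 0,"x": -0.06,"y": 4,"z": 0.09,"gripper": -0.3},
    {"rx": 0,"ry": 0,"rz": 0,"x": -0.06,"y": 4.5,"z": 0.09,"gripper": -0.3},
  ],
)

```text
clock: 6.87
position: [0.5844, 0.0799, 0.1038]
tool_rot: [-1.571, 0.002, 0.031]
force: [-0.0, 0.3, -0.6]
grip_width: 0.0401
```

```bash
python3 - <<'E'
from h import *
s,p,d=grab('wrist','w5.png');go(.5857,.0786,.069,.033,s);print(s['force'],s['moment'],s['grip_width'])
E
```

```text
at [0.5844 0.0799 0.1038] [-1.571  0.002  0.031] | shift cm [ 0.13  3.48 -0.13] rot [ 0.    -0.002 -0.002]
[-0.04376785  0.31050968 -0.62553692] [-0.02493432 -0.03055015  0.02235302] 0.04009950018769328
```

View pics/w5.png

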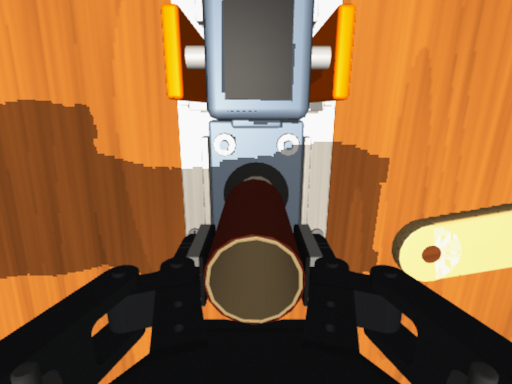

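arm_command(
  moves=[
    {"rx": 0,"ry": 0,"rz": 0,"x": 0,"y": 0.5,"z": 0,"gripper": -0.3},
    {"rx": 0,"ry": 0,"rz": 0,"x": 0,"y": 1,"z": 0,"gripper": -0.3},
    {"rx": 0,"ry": 0,"rz": 0,"x": 0,"y": 1,"z": 0,"gripper": -0.3},
  ],
)

```text
clock: 7.17
position: [0.5849, 0.0801, 0.0949]
tool_rot: [-1.571, 0.001, 0.031]
force: [0.1, 0.3, -0.5]
grip_width: 0.0402
```

```bash
python3 - <<'E'
from h import *
s=bot.observe();go(.5857,.0786,.069,.033,s);print(s['force'],s['moment'],s['grip_width'])
E
```

```text
at [0.5849 0.0801 0.0949] [-1.571e+00  1.000e-03  3.100e-02] | shift cm [ 0.08  2.59 -0.15] rot [ 0.    -0.002 -0.001]
[ 0.06818144  0.28859065 -0.47660656] [ 0.03984108  0.05551691 -0.035787  ] 0.04015918221019897
```

arm_command(
  moves=[
    {"rx": 0,"ry": 0,"rz": 0,"x": 0.05,"y": 0.6,"z": -0.05,"gripper": -0.3},
    {"rx": 0,"ry": 0,"rz": 0,"x": 0.05,"y": 1.2,"z": -0.05,"gripper": -0.3},
    {"rx": 0,"ry": 0,"rz": 0,"x": 0.05,"y": 1.8,"z": -0.05,"gripper": -0.3},
    {"rx": 0,"ry": 0,"rz": 0,"x": 0.05,"y": 2.2,"z": -0.05,"gripper": -0.3},
    {"rx": 0,"ry": 0,"rz": 0,"x": 0.05,"y": 2.3,"z": -0.05,"gripper": -0.3},
  ],
)

```text
clock: 7.58
position: [0.5853, 0.0795, 0.0718]
tool_rot: [-1.571, 0.001, 0.031]
force: [-0.5, 0.3, -0.1]
grip_width: 0.0399
```

arm_command(
  moves=[
    {"rx": 0,"ry": 0,"rz": 0,"x": 0,"y": 0.15,"z": 0,"gripper": -0.3},
    {"rx": 0,"ry": 0,"rz": 0,"x": 0,"y": 0.3,"z": 0,"gripper": -0.3},
    {"rx": 0,"ry": 0,"rz": 0,"x": 0,"y": 0.3,"z": 0,"gripper": -0.3},
  ],
)

```text
clock: 7.83
position: [0.5857, 0.0796, 0.0696]
tool_rot: [-1.571, -0.0, 0.031]
force: [0.3, -0.4, 0.0]
grip_width: 0.0403
```

arm_command(
  moves=[
    {"rx": 0,"ry": 0,"rz": 0,"x": 0,"y": 0.1,"z": 0,"gripper": -0.3},
    {"rx": 0,"ry": 0,"rz": 0,"x": 0,"y": 0.1,"z": 0,"gripper": 0.6},
    {"rx": 0,"ry": 0,"rz": 0,"x": 0,"y": 0.1,"z": 0,"gripper": 1},
    {"rx": 0,"ry": 0,"rz": 0,"x": 0,"y": 0.1,"z": 0,"gripper": 1},
    {"rx": 0,"ry": 0,"rz": 0,"x": 0,"y": 0.1,"z": 0,"gripper": 1},
  ],
)

```text
clock: 8.25
position: [0.5857, 0.0796, 0.0688]
tool_rot: [-1.571, -0.0, 0.031]
force: [0.3, -0.2, 0.1]
grip_width: 0.0847
```

arm_command(
  moves=[
    {"rx": 0,"ry": 0,"rz": 0,"x": 0,"y": 0,"z": 0,"gripper": 1},
    {"rx": 0,"ry": 0,"rz": 0,"x": 0,"y": -3,"z": 0,"gripper": 1},
    {"rx": 0,"ry": 0,"rz": 0,"x": 0,"y": -6,"z": 0,"gripper": 1},
    {"rx": 0,"ry": 0,"rz": 0,"x": 0,"y": -10,"z": 0,"gripper": 1},
    {"rx": 0,"ry": 0,"rz": 0,"x": 0,"y": -14,"z": 0,"gripper": 1},
  ],
)

```text
clock: 8.67
position: [0.5851, 0.0793, 0.21]
tool_rot: [-1.571, 0.001, 0.031]
force: [0.1, -0.5, -0.1]
grip_width: 0.0853
```

arm_command(
  moves=[
    {"rx": 0,"ry": 0,"rz": 0,"x": 0,"y": -3,"z": 1,"gripper": 1},
    {"rx": 0,"ry": 0,"rz": 0,"x": 0,"y": -3,"z": 1,"gripper": 1},
    {"rx": 0,"ry": 0,"rz": 0,"x": 0,"y": -3,"z": 1,"gripper": 1},
  ],
)

```text
clock: 8.92
position: [0.586, 0.0903, 0.2403]
tool_rot: [-1.57, -0.003, 0.032]
force: [-0.1, 0.1, -0.5]
grip_width: 0.0857
```

```bash
python3 - <<'E'
from h import *
import pickle
s,p,d=grab('wrist','w6.png');W=cloud('wrist',s,d);np.save('w6W.npy',W);pickle.dump(s,open('s6','wb'))
go(.5827,.1645,.25,.033,s);print(s['force'],s['grip_width'])
grab('side','s6.png');a=cv2.imread('pics/s6.png')[130:240,190:300];cv2.imwrite('pics/s6c.png',cv2.resize(a,None,fx=5,fy=5,interpolation=2))
E
```

```text
at [0.586  0.0903 0.2403] [-1.57  -0.003  0.032] | shift cm [-0.09 -0.96  7.43] rot [-0.001 -0.001  0.003]
[-0.08780399  0.14304927 -0.48563902] 0.08574550491433017
```

View pics/w6.png

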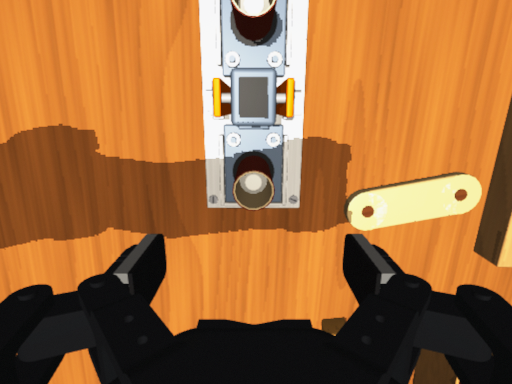

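View pics/s6c.png

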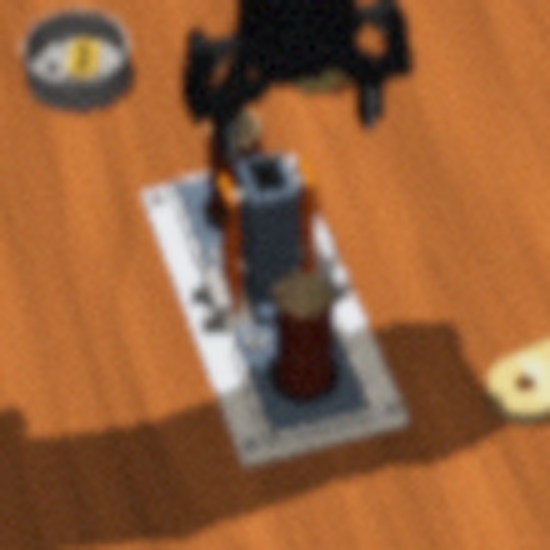

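Wrist picture: the sleeve is on the free post with its rim at about (253,190) and the post top inside it. The tower is at (254,97) and the catches at (217,98) and (291,98). Next I measure rim height, tower centre and yaw.

```bash
python3 - <<'E'
from h import *
W=np.load('w6W.npy');p=cv2.imread('pics/w6.png')
Q=W.reshape(-1,3)
t=Q[(np.hypot(Q[:,0]-.5857,Q[:,1]-.0796)<.025)&(Q[:,2]>.095)];print('loose rim z',np.percentile(t[:,2],[5,50,95]),len(t),(t.min(0)+t.max(0))/2)
t=Q[(np.hypot(Q[:,0]-.580,Q[:,1]-.249)<.025)&(Q[:,2]>.095)];print('stored rim z',np.percentile(t[:,2],[5,50,95]),len(t),(t.min(0)+t.max(0))/2)
k=(np.abs(Q[:,0]-.583)<.06)&(np.abs(Q[:,1]-.165)<.05)&(Q[:,2]>.132)&(Q[:,2]<.15)
t=Q[k];r=cv2.minAreaRect((t[:,:2]*1000).astype(np.float32));print('tower+catch',len(t),r)
hsv=cv2.cvtColor(p,cv2.COLOR_BGR2HSV);m=(hsv[...,0]>12)&(hsv[...,0]<25)&(hsv[...,1]>200)&(hsv[...,2]>150)
m=m.reshape(-1)&(np.abs(Q[:,0]-.583)<.06)&(np.abs(Q[:,1]-.165)<.03)&(Q[:,2]>.09)
c=Q[m]
for sgn in (-1,1):
    t=c[(c[:,0]-.583)*sgn>.01];print(sgn,len(t),t.min(0),t.max(0),t.mean(0))
t=Q[k&(np.abs(Q[:,0]-.583)<.025)];print('tower',cv2.minAreaRect((t[:,:2]*1000).astype(np.float32)),t[:,2].mean())
E
```

```text
loose rim z [0.10671538 0.32355029 0.33193692] 6510 [0.58605991 0.08168512 0.21445985]
stored rim z [0.096248   0.10595168 0.1079818 ] 346 [0.58064616 0.23577858 0.10205738]
tower+catch 3312 ((583.2218627929688, 164.51480102539062), (65.80970001220703, 43.95222473144531), 1.9766148328781128)
-1 126 [0.55058242 0.15029048 0.13120924] [0.55690245 0.17835944 0.1386707 ] [0.55422957 0.16426782 0.13670893]
1 162 [0.60906368 0.15128369 0.13205395] [0.61466215 0.18016931 0.13884503] [0.61186472 0.16487898 0.13672112]
tower ((583.3114013671875, 164.51788330078125), (49.10897445678711, 43.95222473144531), 1.9766148328781128) 0.1410196107709405
```

```bash
python3 - <<'E'
from h import *
go(.5832,.1646,.095,.0345)
E
```

```text
at [0.5849 0.0895 0.238 ] [-1.571e+00  1.000e-03  3.100e-02] | shift cm [ 0.07 14.3   7.52] rot [ 0.    -0.003 -0.001]
```

arm_command(
  moves=[
    {"rx": 0,"ry": 0,"rz": 0,"x": 0.07,"y": 0,"z": 3.5,"gripper": 1},
    {"rx": 0,"ry": 0,"rz": 0,"x": 0.07,"y": 0,"z": 7.5,"gripper": 1},
    {"rx": 0,"ry": 0,"rz": 0,"x": 0.07,"y": 1,"z": 7.5,"gripper": 1},
    {"rx": 0,"ry": 0,"rz": 0,"x": 0.07,"y": 3,"z": 7.5,"gripper": 1},
    {"rx": 0,"ry": 0,"rz": 0,"x": 0.07,"y": 5,"z": 7.5,"gripper": 1},
  ],
)

```text
clock: 9.43
position: [0.5833, 0.1649, 0.187]
tool_rot: [-1.571, 0.001, 0.032]
force: [0.8, 0.6, -1.4]
grip_width: 0.0851
```

arm_command(
  moves=[
    {"rx": 0,"ry": 0,"rz": 0,"x": 0,"y": 0,"z": 0,"gripper": 1},
    {"rx": 0,"ry": 0,"rz": 0,"x": 0,"y": 0,"z": 0,"gripper": 1},
  ],
)

```text
clock: 9.6
position: [0.583, 0.1639, 0.1874]
tool_rot: [-1.572, 0.003, 0.031]
force: [0.5, -0.1, 1.1]
grip_width: 0.0851
```

```bash
python3 - <<'E'
from h import *
s,p,d=grab('wrist','w7.png');W=cloud('wrist',s,d);np.save('w7W.npy',W)
go(.5832,.1646,.095,.0345,s)
Q=W.reshape(-1,3)
k=(np.abs(Q[:,0]-.583)<.06)&(np.abs(Q[:,1]-.165)<.05)&(Q[:,2]>.132)&(Q[:,2]<.15)
t=Q[k];r=cv2.minAreaRect((t[:,:2]*1000).astype(np.float32));print('tower+catch',len(t),r)
k=(np.hypot(Q[:,0]-.5857,Q[:,1]-.0796)<.023)&(Q[:,2]>.095)&(Q[:,2]<.13);t=Q[k];print('rim',len(t),np.percentile(t[:,2],[5,50,95]))
E
```

```text
at [0.583  0.1639 0.1874] [-1.572  0.003  0.031] | shift cm [0.05 9.24 0.08] rot [ 0.001 -0.004 -0.003]
tower+catch 4077 ((583.1358642578125, 165.46749877929688), (65.74808502197266, 42.98753356933594), 2.380157232284546)
rim 1015 [0.0960592  0.10427884 0.1077579 ]
```

View pics/w7.png

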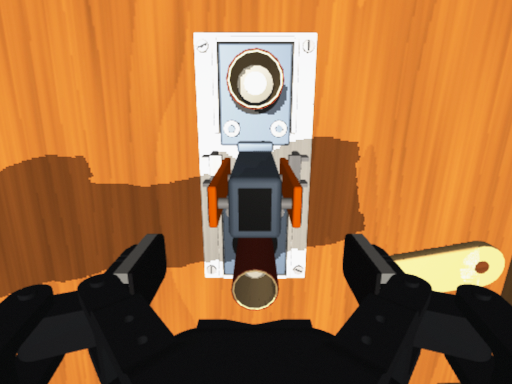

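arm_command(
  moves=[
    {"rx": 0,"ry": -0.004,"rz": 0,"x": 0.03,"y": 2,"z": 0.1,"gripper": 1},
    {"rx": 0,"ry": -0.004,"rz": 0,"x": 0.03,"y": 4,"z": 0.1,"gripper": 1},
    {"rx": 0,"ry": -0.004,"rz": 0,"x": 0.03,"y": 6,"z": 0.1,"gripper": 1},
    {"rx": 0,"ry": -0.004,"rz": 0,"x": 0.03,"y": 8,"z": 0.1,"gripper": 1},
    {"rx": 0,"ry": -0.004,"rz": 0,"x": 0.03,"y": 9.2,"z": 0.1,"gripper": 1},
  ],
)

```text
clock: 10.07
position: [0.584, 0.1654, 0.096]
tool_rot: [-1.571, 0.0, 0.035]
force: [-0.1, -0.3, -0.1]
grip_width: 0.0853
```

arm_command(
  moves=[
    {"rx": 0,"ry": 0,"rz": 0,"x": 0,"y": 0,"z": 0,"gripper": 1},
    {"rx": 0,"ry": 0,"rz": 0,"x": 0,"y": 0,"z": 0,"gripper": 1},
  ],
)

```text
clock: 10.23
position: [0.5844, 0.1654, 0.0974]
tool_rot: [-1.571, -0.0, 0.035]
force: [0.0, -1.1, 0.8]
grip_width: 0.0851
```

```bash
python3 - <<'E'
from h import *
s,p,d=grab('wrist','w8.png')
go(.5832,.1646,.095,.0345,s);print(s['force'])
E
```

```text
at [0.5844 0.1654 0.0974] [-1.571 -0.     0.035] | shift cm [-0.12  0.24 -0.08] rot [0. 0. 0.]
[ 0.01994224 -1.13802853  0.76497595]
```

View pics/w8.png

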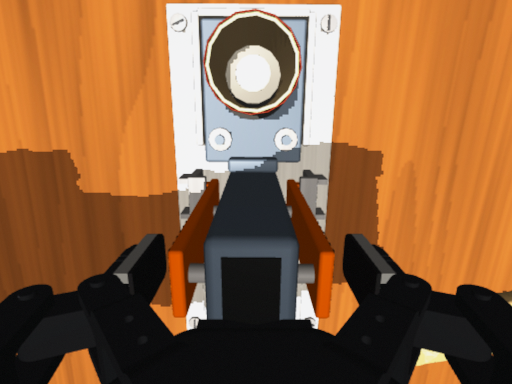

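arm_command(
  moves=[
    {"rx": 0,"ry": 0,"rz": 0,"x": -0.11,"y": 0.15,"z": -0.05,"gripper": 1},
    {"rx": 0,"ry": 0,"rz": 0,"x": -0.11,"y": 0.15,"z": -0.05,"gripper": 0.5},
    {"rx": 0,"ry": 0,"rz": 0,"x": -0.11,"y": 0.15,"z": -0.05,"gripper": -0.3},
    {"rx": 0,"ry": 0,"rz": 0,"x": -0.11,"y": 0.15,"z": -0.05,"gripper": -0.3},
    {"rx": 0,"ry": 0,"rz": 0,"x": -0.11,"y": 0.15,"z": -0.05,"gripper": -0.3},
  ],
  squeeze=36,
)

```text
clock: 10.7
position: [0.5833, 0.1653, 0.0966]
tool_rot: [-1.57, -0.001, 0.035]
force: [-6.3, -1.4, 20.1]
grip_width: 0.0448
```

arm_command(
  moves=[
    {"rx": 0,"ry": 0,"rz": 0,"x": 0,"y": 0,"z": 0,"gripper": -0.3},
    {"rx": 0,"ry": 0,"rz": 0,"x": 0,"y": 0,"z": 0,"gripper": -0.3},
    {"rx": 0,"ry": 0,"rz": 0,"x": 0,"y": 0,"z": 0,"gripper": -0.3},
    {"rx": 0,"ry": 0,"rz": 0,"x": 0,"y": 0,"z": 0,"gripper": -0.3},
    {"rx": 0,"ry": 0,"rz": 0,"x": 0,"y": 0,"z": 0,"gripper": -0.3},
  ],
)

```text
clock: 11.12
position: [0.5833, 0.1652, 0.0966]
tool_rot: [-1.57, -0.001, 0.035]
force: [-5.2, -1.4, 17.4]
grip_width: 0.0445
```

```bash
python3 - <<'E'
from h import *
s,p,d=grab('wrist','w9.png')
go(.5832,.1646,.095,.0345,s);print(s['force'],s['grip_width'],s['moment'])
E
```

```text
at [0.5833 0.1652 0.0966] [-1.57e+00 -1.00e-03  3.50e-02] | shift cm [-0.01  0.16 -0.06] rot [-0.001  0.     0.001]
[-5.20886373 -1.36905951 17.41534355] 0.044451533125921636 [-0.13993769  1.28794245 -0.2160797 ]
```

View pics/w9.png

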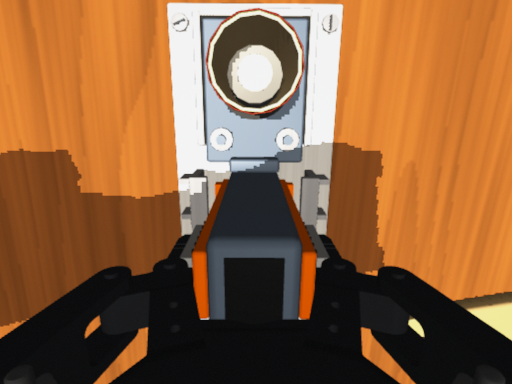

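arm_command(
  moves=[
    {"rx": 0,"ry": 0,"rz": 0,"x": 0,"y": -0.3,"z": 0,"gripper": -0.3},
    {"rx": 0,"ry": 0,"rz": 0,"x": 0,"y": -0.7,"z": 0,"gripper": -0.3},
    {"rx": 0,"ry": 0,"rz": 0,"x": 0,"y": -1.1,"z": 0,"gripper": -0.3},
    {"rx": 0,"ry": 0,"rz": 0,"x": 0,"y": -1.5,"z": 0,"gripper": -0.3},
  ],
)

```text
clock: 11.5
position: [0.5828, 0.165, 0.1104]
tool_rot: [-1.571, 0.0, 0.035]
force: [-0.5, -0.4, -6.7]
grip_width: 0.044
```

```bash
python3 - <<'E'
from h import *
s,p,d=grab('wrist','w10.png')
print(s['force'],s['grip_width'],s['moment'],s['tool_rot'])
W=cloud('wrist',s,d);Q=W.reshape(-1,3)
k=(np.hypot(Q[:,0]-.580,Q[:,1]-.2495)<.025)&(Q[:,2]>.09);print('stored rim',np.percentile(Q[k][:,2],[5,50,95]))
E
```

```text
[-0.51640253 -0.42216741 -6.68958364] 0.04398484824117557 [0.06832898 0.01273965 0.01546462] [-1.57102025e+00  4.43383801e-04  3.50179705e-02]
stored rim [0.0939288  0.11834542 0.12125687]
```

View pics/w10.png

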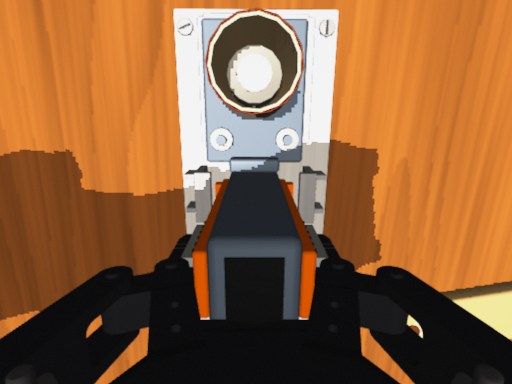

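arm_command(
  moves=[
    {"rx": 0,"ry": 0,"rz": 0,"x": 0,"y": -0.8,"z": 0,"gripper": -0.3},
    {"rx": 0,"ry": 0,"rz": 0,"x": 0,"y": -1.8,"z": 0,"gripper": -0.3},
    {"rx": 0,"ry": 0,"rz": 0,"x": 0,"y": -3,"z": 0,"gripper": -0.3},
    {"rx": 0,"ry": 0,"rz": 0,"x": 0,"y": -4.2,"z": 0,"gripper": -0.3},
    {"rx": 0,"ry": 0,"rz": 0,"x": 0,"y": -5.2,"z": 0,"gripper": -0.3},
  ],
)

```text
clock: 11.97
position: [0.5833, 0.1651, 0.1642]
tool_rot: [-1.57, -0.001, 0.035]
force: [0.7, -0.0, -6.7]
grip_width: 0.0439
```

arm_command(
  moves=[
    {"rx": 0,"ry": 0,"rz": 0,"x": 0,"y": -1,"z": 0,"gripper": -0.3},
    {"rx": 0,"ry": 0,"rz": 0,"x": 0,"y": -2.2,"z": 0,"gripper": -0.3},
    {"rx": 0,"ry": 0,"rz": 0,"x": 0,"y": -3.2,"z": 0,"gripper": -0.3},
    {"rx": 0,"ry": 0,"rz": 0,"x": 0,"y": -3.8,"z": 0,"gripper": -0.3},
    {"rx": 0,"ry": 0,"rz": 0,"x": 0,"y": -4,"z": 0,"gripper": -0.3},
  ],
)

```text
clock: 12.38
position: [0.5834, 0.1651, 0.2035]
tool_rot: [-1.57, -0.001, 0.035]
force: [0.5, 0.0, -7.3]
grip_width: 0.0437
```

arm_command(
  moves=[
    {"rx": 0,"ry": 0,"rz": 0,"x": 0,"y": 0,"z": 0,"gripper": -0.3},
    {"rx": 0,"ry": 0,"rz": 0,"x": 0,"y": 0,"z": 0,"gripper": -0.3},
    {"rx": 0,"ry": 0,"rz": 0,"x": 0,"y": 0,"z": 0,"gripper": -0.3},
    {"rx": 0,"ry": 0,"rz": 0,"x": 0,"y": 0,"z": 0,"gripper": -0.3},
    {"rx": 0,"ry": 0,"rz": 0,"x": 0,"y": 0,"z": 0,"gripper": -0.3},
  ],
)

```text
clock: 12.8
position: [0.5828, 0.165, 0.2018]
tool_rot: [-1.571, 0.001, 0.035]
force: [0.0, -0.4, -6.0]
grip_width: 0.0444
```

```bash
python3 - <<'E'
from h import *
s,p,d=grab('wrist','w11.png')
print(s['clock'],s['force'],s['grip_width'],s['moment'],s['tool_rot'],s['position'],np.abs(s['qd']).max())
W=cloud('wrist',s,d)
# rim & deck levels
Q=W[0:125,190:320].reshape(-1,3);k=(np.hypot(Q[:,0]-.580,Q[:,1]-.2495)<.03);print('stored rim',np.percentile(Q[k][:,2],[50,90,97]))
for u,v in [(222,140),(288,140),(212,110),(212,40),(302,110),(302,40),(230,150),(280,150)]: print((u,v),W[v,u])
s2,p2,d2=grab('side','s11.png');W2=cloud('side',s2,d2)
a=p2[110:240,180:310];cv2.imwrite('pics/s11c.png',cv2.resize(a[...,::-1],None,fx=4.5,fy=4.5,interpolation=2))
Q=W2[100:240,180:310].reshape(-1,3)
k=(np.hypot(Q[:,0]-.5857,Q[:,1]-.0796)<.024);print('loose',np.percentile(Q[k][:,2],[2,50,95,99]),len(Q[k]))
grab('top','t11.png')
E
```

```text
12.8 [ 0.0211871  -0.43380476 -5.96502175] 0.044360206544766904 [ 0.05942754 -0.00241251 -0.01029678] [-1.57112350e+00  6.60941288e-04  3.49500777e-02] [0.58277856 0.16495663 0.20182165] 0.0019009105708571261
stored rim [0.17845904 0.21186905 0.2125157 ]
(222, 140) [0.55823505 0.20861509 0.13118443]
(288, 140) [0.60520169 0.21010089 0.1297714 ]
(212, 110) [0.5500125  0.22883533 0.12249156]
(212, 40) [0.56222177 0.25764846 0.21157441]
(302, 110) [0.61480644 0.23109104 0.12199395]
(302, 40) [0.61127802 0.27710217 0.12169649]
(230, 150) [0.56333057 0.20043118 0.12232717]
(280, 150) [0.60056784 0.20176983 0.12261285]
loose [2.06771887e-04 1.56462667e-01 2.10504116e-01 2.15408822e-01] 424
```

View pics/w11.png

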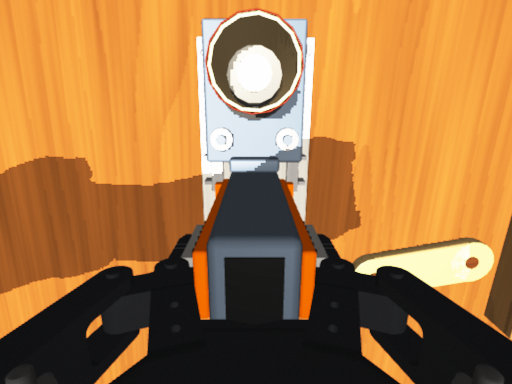

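View pics/s11c.png

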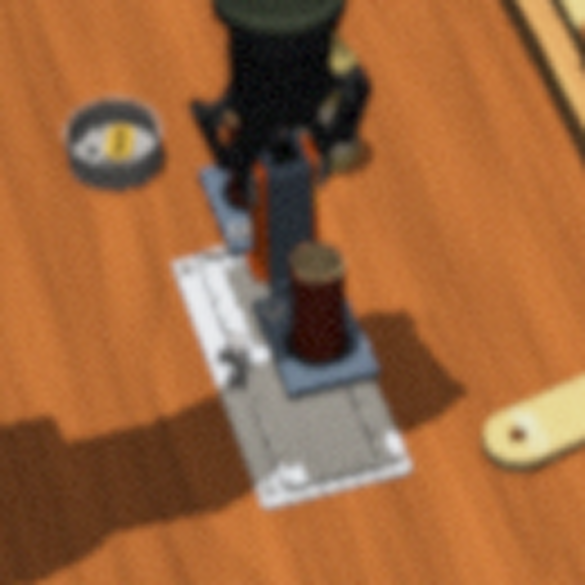

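View pics/t11.png

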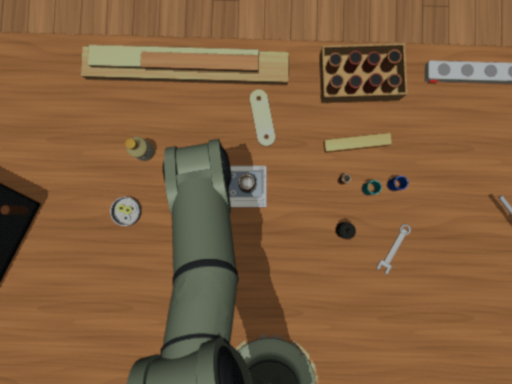

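```bash
python3 -c "
from workcell import bot
print(bot.job_done())"
```

```text
the job is handed in; nothing more can be done
None
```

I slid the red-brown sleeve fully down onto the empty post and let go. Then I squeezed both orange catches at 36 N and lifted the carrier straight up. It is held there still, and the job was handed in at about 13 s.

**Last checks:**
- **Lift and level:** the deck top is at 0.122 m, up from 0.018 m when docked, so the carrier is about 10.4 cm up. The deck points on both sides and at the stored-sleeve end agree to about 1 mm; the end with the new sleeve was not measured separately.
- **Sleeves:** the stored sleeve's rim is at about 0.212 m, 90 mm above the deck, so it is fully down. The new sleeve's rim read 0.108 m before the lift, which is fully home. In the side camera it now reads 0.210–0.215 m, which is noisier but consistent.
- **Hold:** the wrist force is a steady 6 to 7 N, and the arm is still.
- **Bench:** the top picture shows the other bench items where they were.

**One mismatch:** the gripper reads 44.4 mm with the catches squeezed, against the 48 mm expected. It also read about 1 mm low on the 41 mm sleeve. The pictures show both catches in, and the carrier came out of the dock without catching.

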